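Clear the sprung scale and weigh the olive jar

TASK

Clear both aluminium tealight cups into the shallow steel tray: one was left on the pan of the sprung weighing scale, the other stands on the cupboard panel. Then stand the olive jar, the taller of the two green jars with gold lids, upright in the centre of the empty pan and let it rest there. Keep the jar upright all the way and set it down gently, so that the pan never goes down onto its stop, and leave everything else standing where it is.

Things in the scene. Friction and masses are not known exactly. Their poses are not given: they have to be found in the camera images.
- olive_jar: Olive jar to be weighed: closed round green glass jar with gold metal lid, 112 mm high in all, body diameter 58 mm up to 92 mm, then the lid, diameter 54 mm, from 96 to 112 mm. About 0.35 kg. Loose. Origin at the centre of its underside, z up its axis.
- pan_center (a point): Centre of the upper face of the scale's flat round steel pan (diameter 140 mm, 6 mm thick, no rim), in the middle of an engraved circle of 72 mm diameter. About 88 mm above the work surface when empty. z up, x and y along the housing. It goes down with the pan.
- scale_pan (a joint): How far the pan has sunk on its spring, in m: 0 empty, 0.022 on its stop. About 0.4 N per mm: the olive jar alone sinks it about 5 to 10 mm.
- scale_base (a point): Centre of the underside of the scale's fixed white plastic housing, 150 mm (its x) by 170 mm (its y), 55 mm high; the round pan stands over its middle on a thin stem. A round dial is on its +x face. Fixed further out: a pedal bin 256 mm high (y above 0.42 m), a paper crate 170 mm high (y below -0.42 m), a crate of jars 100 mm high (x above 0.79 m).
- tealight_a: Aluminium tealight cup that starts on the scale's pan: open, empty, thin-walled round cup, outer diameter 37 mm at the foot, 39 mm at the rim, 18 mm high, wall 2 mm. 12 g, loose. Origin at the centre of its underside, z up.
- tealight_b: The other aluminium tealight cup, of the same shape and size; it starts on the work surface. Origin at the centre of its underside, z up.
- tray_in (a point): Centre of the inner floor of the shallow open steel tray (fixed), 5 mm above the work surface; outside 170 mm (x) by 130 mm (y), 22 mm high; inside 160 by 120 mm, walls 5 mm. x, y along its sides, z up.
- short_jar: Bystander: the shorter green jar with gold lid, 72 mm high, diameter 58 mm, loose. Origin at the centre of its underside.
- food_can: Bystander: ribbed steel food can, diameter 73 mm, 100 mm high, loose. Origin at the centre of its underside.
- tall_bottle: Bystander: amber glass bottle, diameter 66 mm up to 130 mm, neck 25 to 29 mm, 220 mm high in all, loose. Origin at the centre of its underside.
- punnet: Bystander: folded clear plastic berry punnet lying flat, 150 mm (x) by 110 mm (y), 12 mm high, loose. Origin at the centre of its underside.
- drinks_can: Bystander: aluminium drinks can, diameter 66 mm, 115 mm high, loose and light. Origin at the centre of its underside.
- spare_lid: Bystander: loose gold jar lid lying flat, diameter 54 mm, 12 mm high. Origin at the centre of its underside.
There are look-alikes about, which are no part of the job. What is shaped like the part that bears pan_center but blue is not meant.

How it is judged:
By the outcome, as a careful person would: the job done as asked, in the order asked, and still so for the second after the job is handed in, with the robot touching nothing.
It also fails if it takes over 72 s, if anything falls off the work surface, if the arm or the gripper's body presses on something with over 40 N, if the wrist force passes 120 N, or if a joint passes its speed limit or range.

ROBOT

A 6-joint arm with a two-finger parallel gripper is mounted at the origin on the work surface. World frame = base frame: x ahead of the robot, y to its left, z up, the work surface at z = 0. Lengths are in mm, angles in rad, forces in N, time in s.
With the tool pointing down it reaches from about 325 to 875 mm from the base axis. Payload 4.4 kg.
Tool frame: the origin (TCP) lies on the centre line of the jaws, within the pads' length; the fingertips stand ahead of it and the grasp point (between the pads) lies 6 mm ahead of it (ctrl.tcp_to_tips is the z of the fingertips in the tool frame, in mm); z points along the fingers, y is the line along which they close (so a half turn about z gives the same grasp; the last joint's range is limited). The gripper opens to 85 mm and grips with 20 to 120 N. Pads are 22 mm wide; open, the fingers measure 114 mm over their backs; the gripper's body (76 mm by 85 mm) begins 54 mm behind the grasp point. The pads swing forward as they close: fully open they stand 13 mm farther back than shut.
Start: joints at [-1.367, 0.207, 1.542, -0, 1.393, -0.15], TCP at [199.205, -539.393, 256.282] pointing down, gripper open.
Joint ranges: [-2.73, 2.73], [-0.86, 2.22], [0.23, 2.46], [-1.11, 4.25], [0.08, 2.63], [-2.82, 2.82]. Speed limits (rad/s): [2.79, 2.79, 3.14, 3.14, 3.14, 3.14].

INTERFACE

Orientations are given as a 3x3 rotation matrix whose columns are the frame's x, y, z axes.
In Python, from plant import ctrl, sensors, optics gives the robot as it stands. Calls block until the motion is done:
- ctrl.move_ptp(position, orientation): joint-space move of the TCP to a pose.
- ctrl.move_l(position, rot=None, vel=150, threshold=None): straight line of the TCP; rot=None keeps the orientation; vel is the mean speed in mm/s. With threshold (N) it stops when the force on the tool has changed by that much, and returns True; else False.
- ctrl.set_joints(angles): joint-space move.
- ctrl.gripper_to(opening, force=None): finger opening in mm; force is the grip in N (None keeps the last); returns when the fingers have stopped.
- ctrl.hold(seconds).
- ctrl.solve_ik(position, orientation): joint angles nearest the present ones, or None.
- sensors.read_state(): the state.
- optics.grab_frame(name): name is "scene" or "side" or "wrist"; returns (picture, depth): 400x640x3 uint8, red, green, blue; 400x640 float32, mm along the optical axis (not along the pixel's ray), 0 where there is no reading.
- optics.camera_params(name): a dict with "mtx" (3x3 intrinsics, pixels), "R" (3x3) and "t" (3): a world point X has camera coordinates R X + t; the wrist camera has in their place "T_tool_cam" (4x4, takes a point from camera to tool coordinates, whose origin is the TCP and whose axes are the flange's). Camera axes: x right, y down, z forward; pixel columns grow to the right and rows downward; lengths in mm; the calibration is good to about 2 mm. A picture is of the moment at which its call begins: read the wrist's pose just before it. camera_params takes no time and is no camera call.
A pose or a line that the arm cannot do raises ctrl.MotionError and nothing moves.
- ctrl.finish_job(): hands the job in; it is judged then, once.
The state is a dict: "t": time; "q": joint angles; "qvel": joint speeds; "tau": joint torques, N m; "eef_pos": TCP position; "eef_rot": TCP orientation; "force": force on the tool from outside, world axes, zero at the start; "wrist_torque": the same for the moment, N m; "grip_width": finger opening in mm; "grasp_force": force on a finger pad.
Only numpy, scipy, OpenCV 4.12 (cv2) and the standard library are available. Lean on these libraries where they do the work, as an engineer would, in place of code of your own. Each camera call takes 0.05 s, during which the arm holds its last target. There are 200 camera calls.

## Working session

There is one attempt and no reset: what is moved stays moved. The work goes in short steps, each a Python script; the robot and the scene stay as the last script left them, time stands still between calls to the robot, and variables do not carry over. Pictures are saved under pics/ and viewed, at most 10 in all, crops included, and the job is handed in when it is done.

```bash
mkdir -p pics; ls
python3 - <<'E'
from plant import ctrl, sensors, optics
import cv2,numpy as np
for n in ("scene","side"):
    p,d=optics.grab_frame(n); np.savez(f"pics/{n}0.npz",p=p,d=d); cv2.imwrite(f"pics/{n}0.png",p[:,:,::-1])
    c=optics.camera_params(n); print(n,c["mtx"].tolist(),(-c["R"].T@c["t"]).round())
print(ctrl.tcp_to_tips, sensors.read_state()["t"], np.round(sensors.read_state()["eef_rot"],3).tolist())
E
```

```text
pics
scene [[424.58881058295736, 0.0, 317.0993715010591], [0.0, 424.58881058295736, 195.5798031451334], [0.0, 0.0, 1.0]] [1275. -491. 1075.]
side [[432.04730466047283, 0.0, 317.5449825337679], [0.0, 432.04730466047283, 197.78715837072843], [0.0, 0.0, 1.0]] [355. 800. 970.]
25.0 0.1 [[0.938, 0.346, -0.0], [0.346, -0.938, 0.002], [0.0, -0.002, -1.0]]
```

View pics/scene0.png

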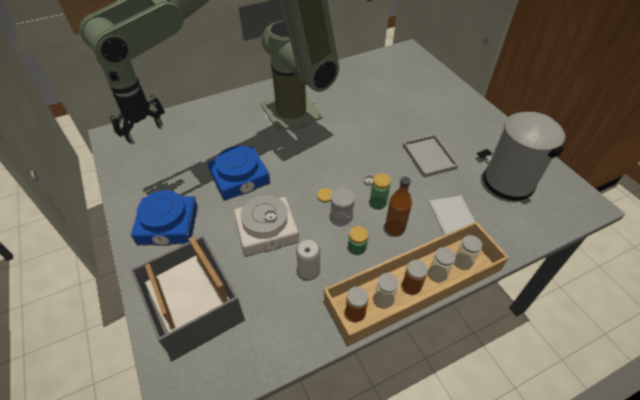

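View pics/side0.png

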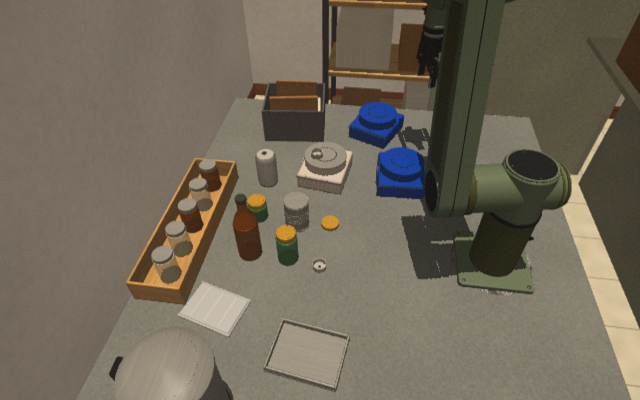

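The scene view shows the white scale at (265,222) with cup A at (270,215), cup B at (369,181), the olive jar at (380,190) and the tray at (430,155). In the side view they are at (325,160), (317,154), (319,265), (287,245) and (308,352). Next I fuse both depth maps into a top-down map.

```bash
cat > h.py <<'E'
import numpy as np, cv2
from plant import ctrl, sensors, optics
def cloud(n,p,d,pose=None):
    c=optics.camera_params(n); K=c["mtx"]; v,u=np.nonzero(d>0); z=d[v,u]
    X=np.stack([(u-K[0,2])/K[0,0]*z,(v-K[1,2])/K[1,1]*z,z],1)
    if pose is None: W=(X-c["t"])@c["R"]
    else:
        T=c["T_tool_cam"]; W=(X@T[:3,:3].T+T[:3,3])@np.array(pose[1]).T+pose[0]
    return W,p[v,u].astype(int),u,v
def near(W,u,v,uv,r): return W[np.hypot(u-uv[0],v-uv[1])<r]
def circ(P):
    from scipy.optimize import least_squares
    f=lambda q:np.hypot(P[:,0]-q[0],P[:,1]-q[1])-q[2]
    return least_squares(f,[*P[:,:2].mean(0),20],loss="soft_l1").x
E
python3 - <<'E'
from h import *
pts={"scene":dict(pan=(258,222),cupA=(270,215),cupB=(369,181),olive=(381,180),tray=(430,155),short=(358,233),food=(343,196),lid=(325,195),bottle=(405,182),drinks=(308,245),pun=(453,214)),
"side":dict(pan=(332,160),cupA=(317,154),cupB=(319,265),olive=(286,232),tray=(308,352),short=(257,201),food=(296,200),lid=(330,223),bottle=(240,202),drinks=(265,154),pun=(215,307))}
im=np.zeros((600,800,3),np.uint8); Z=np.full((600,800),-50.)
for n in pts:
    f=np.load(f"pics/{n}0.npz"); W,C,u,v=cloud(n,f["p"],f["d"])
    for k,uv in pts[n].items():
        q=near(W,u,v,uv,4); print(n,k,np.median(q,0).round(1),q[:,2].round(0).min(),q[:,2].max().round(0))
    # map: rows = x 850..250, cols = y 500..-300
    o=np.argsort(W[:,2]); W,C=W[o],C[o]
    r=(850-W[:,0]).astype(int); c=(450-W[:,1]).astype(int)
    m=(r>=0)&(r<600)&(c>=0)&(c<800)&(W[:,2]<300)
    for dr in(0,1):
      for dc in(0,1):
        R,Cc=np.clip(r[m]+dr,0,599),np.clip(c[m]+dc,0,799); w=W[m,2]>Z[R,Cc]
        Z[R[w],Cc[w]]=W[m,2][w]; im[R[w],Cc[w]]=C[m][w]
cv2.imwrite("pics/top.png",im[:,:,::-1])
E
```

```text
scene pan [ 529.5 -328.4   90. ] 83.0 94.0
scene cupA [ 523.5 -288.4   91.9] 87.0 97.0
scene cupB [472.1  85.    7.8] 1.0 90.0
scene olive [564.7  63.6 113.7] 110.0 119.0
scene tray [460.4 346.5   6. ] 1.0 14.0
scene short [682.4 -80.8  72.7] 70.0 80.0
scene food [559.7 -65.5 101. ] 98.0 105.0
scene lid [464.8 -77.5  13.8] 7.0 19.0
scene bottle [678.5  56.4 220.2] 211.0 227.0
scene drinks [ 683.9 -239.2  116. ] 113.0 121.0
scene pun [716.2 248.9  11.9] 8.0 17.0
side pan [ 477.4 -275.5   90.1] 87.0 94.0
side cupA [ 528.8 -293.1   95.9] 90.0 107.0
side cupB [468.7  79.4   4.1] 1.0 21.0
side olive [557.8  66.8 114. ] 111.0 118.0
side tray [458.7 334.4   6.1] 2.0 10.0
side short [676.1 -74.8  74.6] 71.0 79.0
side food [555.6 -66.  102.2] 97.0 107.0
side lid [457.3 -70.7  13.1] 11.0 19.0
side bottle [666.6  71.9 216.1] 203.0 224.0
side drinks [ 687.2 -243.5  117.9] 114.0 122.0
side pun [710.5 252.4  12. ] 7.0 17.0
```

View pics/top.png

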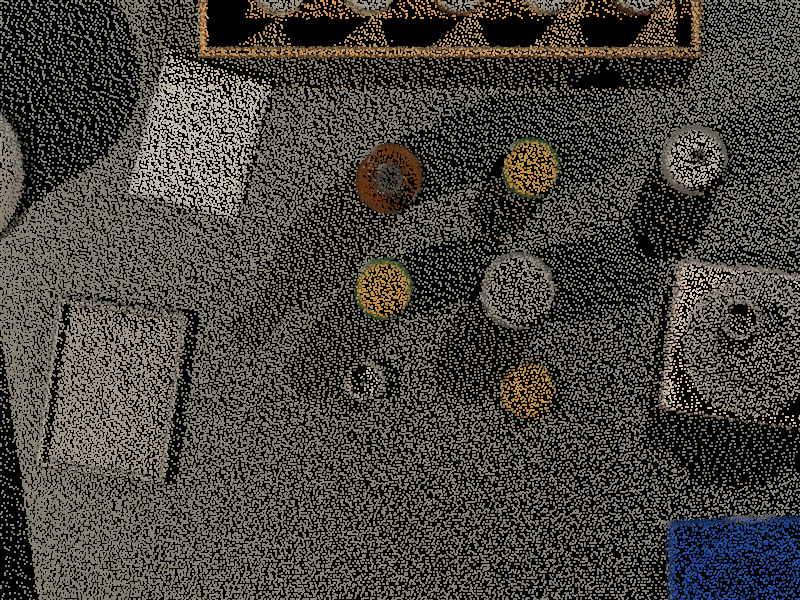

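The top map gives approximate positions: cup A (533,-290), cup B (469,85), olive jar (561,66), tray centre (458,332), pan centre about (507,-298). Heights agree with the sizes given. I move over the scale and refine with the wrist camera.

```bash
cat >> h.py <<'E'
def down(a=0): c,s=np.cos(a),np.sin(a); return np.array([[c,s,0],[s,-c,0],[0,0,-1.]])
def look(name):
    s=sensors.read_state(); p,d=optics.grab_frame("wrist"); cv2.imwrite(f"pics/{name}.png",p[:,:,::-1])
    W,C,u,v=cloud("wrist",p,d,(s["eef_pos"],s["eef_rot"])); np.savez(f"pics/{name}.npz",p=p,d=d,W=W,C=C,u=u,v=v); return W,C,u,v
def hull_circ(P):
    from scipy.spatial import ConvexHull
    Q=P[ConvexHull(P[:,:2]).vertices]; return circ(Q)
def sel(W,c,r,z0,z1): return W[(np.hypot(W[:,0]-c[0],W[:,1]-c[1])<r)&(W[:,2]>z0)&(W[:,2]<z1)]
E
python3 - <<'E'
from h import *
print(optics.camera_params("wrist")["T_tool_cam"].round(2).tolist(),optics.camera_params("wrist")["mtx"][0,0])
ctrl.move_ptp([490,-292,320],down())
W,*_=look("w1")
print("pan fit",hull_circ(sel(W,(507,-298),90,84,94)).round(1),"z",np.median(sel(W,(500,-310),30,70,95)[:,2]))
print("cup fit",hull_circ(sel(W,(533,-290),27,99,112)).round(1),np.percentile(sel(W,(533,-290),24,70,120)[:,2],[50,99]))
P=sel(W,(507,-298),130,48,60)
print("base",cv2.minAreaRect(P[:,:2].astype(np.float32)))
for n in("scene","side"):
    f=np.load(f"pics/{n}0.npz"); V,*_=cloud(n,f["p"],f["d"])
    for k,c,r,a,b in(("pan",(507,-298),90,84,94),("cupA",(533,-290),28,100,115),("cupB",(469,85),30,12,28),("olive",(561,66),40,106,122)): print(n,k,hull_circ(sel(V,c,r,a,b)).round(1))
    P=V[(V[:,0]>350)&(V[:,0]<570)&(V[:,1]>240)&(V[:,1]<425)&(V[:,2]>14)&(V[:,2]<30)]
    print(n,"tray",cv2.minAreaRect(P[:,:2].astype(np.float32)))
s=sensors.read_state();print(s["t"],s["q"].round(2),s["force"])
E
```

```text
[[-0.0, -0.96, -0.29, 73.81], [1.0, -0.0, 0.0, 0.34], [-0.0, -0.29, 0.96, -118.78], [0.0, 0.0, 0.0, 1.0]] 331.5060904185908
pan fit [ 504.2 -304.    69.4] z 89.64307097817594
cup fit [ 530.4 -292.9   19. ] [ 91.89517312 107.94335491]
base ((506.2415771484375, -304.16265869140625), (170.4821014404297, 154.09347534179688), 82.00558471679688)
scene pan [ 505.1 -299.9   69.8]
scene cupA [ 531.6 -289.3   19.3]
scene cupB [469.7  87.3  18.7]
scene olive [561.9  67.5  26.7]
scene tray ((461.1103515625, 341.2347106933594), (133.7822723388672, 179.45057678222656), 82.11344146728516)
side pan [ 503.5 -303.1   70.2]
side cupA [ 530.2 -293.6   19.2]
side cupB [468.9  84.3  19.1]
side olive [559.7  66.   26.6]
side tray ((460.02398681640625, 338.7270812988281), (132.26046752929688, 170.79444885253906), 82.04264068603516)
1.5917 [-0.69  0.16  1.47 -0.    1.52  0.88] [-0.4164302  -0.54285337  0.51690265]
```

View pics/w1.png

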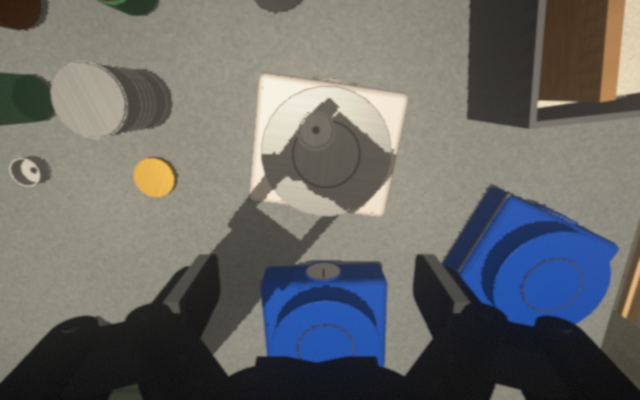

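The wrist view shows cup A at (317,130) and the pan's engraved circle at (327,153). The wrist and side fits agree to within 1–2 mm: cup A (530.5,-292.5), pan (504.5,-302.5). Now I grasp cup A.

Run:
```python
from h import *
R=down()
ctrl.gripper_to(52,force=20)
ctrl.move_l([530.5,-292.5,170],rot=R,vel=200)
print(ctrl.tcp_to_tips, ctrl.move_l([530.5,-292.5,118],vel=60,threshold=2))
ctrl.gripper_to(30); s=sensors.read_state(); print(s["grip_width"],s["grasp_force"],s["force"],s["eef_pos"],s["t"])
ctrl.move_l([530.5,-292.5,230],vel=120)
s=sensors.read_state(); print(s["grip_width"],s["grasp_force"],s["t"])
p,d=optics.grab_frame("wrist"); cv2.imwrite("pics/w2.png",p[:,:,::-1])
```

```text
25.0 False
36.27965305201974 21.80357946705044 [0.34489469 0.46063291 0.19369026] [ 530.90447146 -292.7614902   118.62044203] 4.2417
36.03728556038341 21.77386797597137 5.325
```

View pics/w2.png

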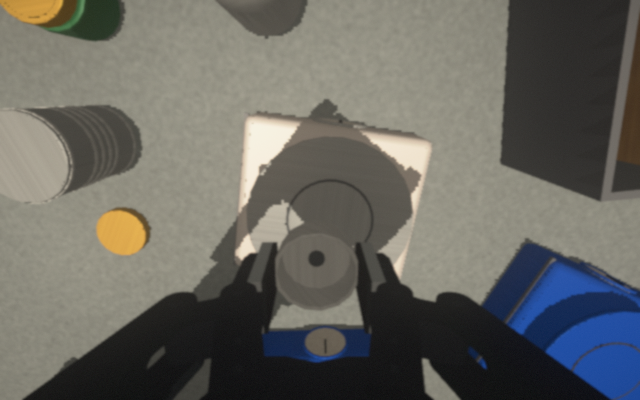

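Cup A sits centred between the pads at (317,265) and the pan is empty. I place it in the tray, then refine the cup B and olive jar positions with the wrist camera.

```bash
cat >> h.py <<'E'
TR=np.array([460.3,339.3]); UX=np.array([np.cos(-.14),np.sin(-.14)]); RT=down(-.14)
def place(k):
    p=TR+k*UX
    ctrl.move_ptp([*p,230],RT); ctrl.move_l([*p,60],vel=200)
    print("touch",ctrl.move_l([*p,35],vel=40,threshold=2),sensors.read_state()["eef_pos"])
    ctrl.gripper_to(56); ctrl.move_l([*p,150],vel=200)
E
python3 - <<'E'
from h import *
place(38)
ctrl.move_ptp([420,84,300],down()); W,*_=look("w3")
print("cupB",hull_circ(sel(W,(469,85),27,12,26)).round(1),np.percentile(sel(W,(469,85),22,-5,40)[:,2],[5,99]))
print("olive",hull_circ(sel(W,(560.5,66),40,106,122)).round(1))
print("cupA",hull_circ(sel(W,TR+38*UX,30,17,28)).round(1),sensors.read_state()["t"])
E
```

```text
touch True [497.31096429 333.73100405  35.85332104]
cupB [469.4  83.7  18.9] [ 0.79422302 20.30522877]
olive [559.7  64.8  26.2]
cupA [496.6 332.1  19.3] 11.4583
```

View pics/w3.png

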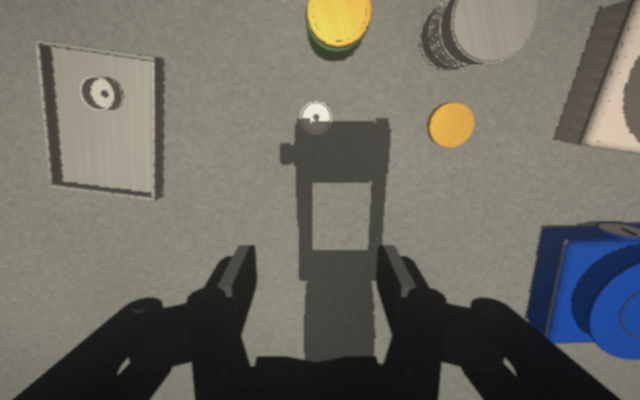

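Cup A stands in the tray at (101,93), and cup B is at (316,118), with fits agreeing to 1 mm. I clear cup B next, then grasp the olive jar and weigh it on the lift.

Run:
```python
from h import *
R=down()
ctrl.gripper_to(52,force=20); ctrl.move_l([469.2,84,100],rot=R,vel=250)
print(ctrl.move_l([469.2,84,30],vel=80,threshold=2)); ctrl.gripper_to(30)
s=sensors.read_state(); print(s["grip_width"],s["grasp_force"],s["eef_pos"])
ctrl.move_l([469.2,84,230],vel=200); print(sensors.read_state()["grip_width"])
place(-38)
ctrl.move_l([*(TR-38*UX),230],vel=250)
ctrl.gripper_to(85); ctrl.move_ptp([559.8,65.3,230],R); W,*_=look("w4")
a=sel(W,TR-38*UX,30,17,28); print("B in tray pts",len(a), hull_circ(a).round(1) if len(a)>9 else "")
ctrl.move_l([559.8,65.3,150],vel=150); print(ctrl.move_l([559.8,65.3,77],vel=80,threshold=3))
f0=sensors.read_state()["force"]; ctrl.gripper_to(50,force=40)
s=sensors.read_state(); print(s["grip_width"],s["grasp_force"],s["eef_pos"],s["force"]-f0)
ctrl.move_l([559.8,65.3,100],vel=40); ctrl.hold(.2)
s=sensors.read_state(); print(s["grip_width"],s["force"]-f0,s["t"])
p,d=optics.grab_frame("side"); cv2.imwrite("pics/s5.png",p[:,:,::-1])
```

```text
False
36.84931527366638 20.097542945004534 [469.91848534  84.01680952  30.86645195]
36.82017981522438
touch True [422.06919817 344.36822208  35.48564378]
B in tray pts 466 [421.4 342.7  19.4]
False
57.555412568919245 42.51343309879303 [560.38965793  65.43495933  77.91178959] [-1.25637814  0.35720519  3.11878196]
57.3235511501178 [-0.59224935 -0.97261948 -2.59067935] 23.9167
```

View pics/s5.png

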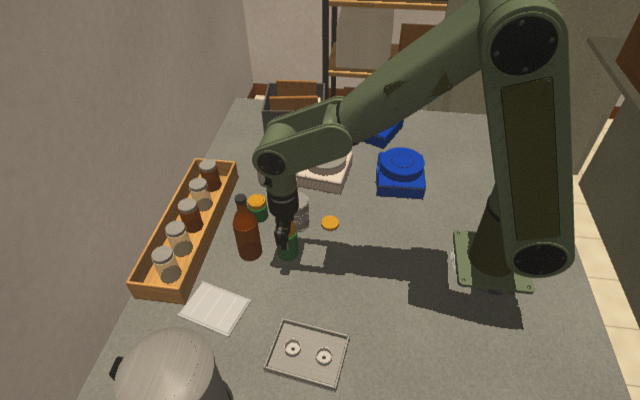

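Both cups are in the tray (side view (292,348) and (323,357)) and the jar is held upright, lifted at (287,245). I carry it to the pan and lower it step by step while watching the force.

Run:
```python
from h import *
def fz():
    v=[]
    for _ in range(5): ctrl.hold(.04); v.append(sensors.read_state()["force"][2])
    return np.mean(v)
ctrl.move_l([559.8,65.3,228],vel=100)
ctrl.move_l([504.2,-303.5,228],vel=130)
ctrl.move_l([504.2,-303.5,174],vel=60); ctrl.hold(.4)
f1=fz(); print("free",f1,fz())
z=170
ctrl.move_l([504.2,-303.5,z],vel=20)
while z>156.5:
    z-=1.5; ctrl.move_l([504.2,-303.5,z],vel=15); f=fz()-f1
    s=sensors.read_state(); print(z,s["eef_pos"].round(1),round(f,2))
    if f>3.0: break
print(s["wrist_torque"].round(2),s["t"],s["grip_width"])
```

```text
free -3.189802974321325 -3.503815783334314
168.5 [ 504.2 -303.5  168.6] -0.26
167.0 [ 504.2 -303.5  167. ] 0.15
165.5 [ 504.3 -303.6  165.6] 0.71
164.0 [ 504.3 -303.6  164.1] 1.34
162.5 [ 504.3 -303.6  162.6] 1.73
161.0 [ 504.3 -303.6  161.1] 2.34
159.5 [ 504.3 -303.6  159.6] 2.99
158.0 [ 504.3 -303.6  158.1] 3.32
[-0.29 -0.12 -0.01] 34.3 57.53813038502366
```

Run:
```python
from h import *
for w in(62,70,85): ctrl.gripper_to(w)
ctrl.move_l([504.2,-303.5,240],vel=80)
ctrl.move_l([450,-303.5,340],vel=200); ctrl.hold(.5); W,*_=look("w6")
j=sel(W,(504,-303),45,180,205); print("lid",hull_circ(j).round(1),np.median(j[:,2]))
print("pan",hull_circ(sel(W,(504,-303),85,75,86)).round(1)); print(sensors.read_state()["t"])
a=optics.grab_frame("scene")[0]; cv2.imwrite("pics/s7.png",a[:,:,::-1])
cv2.imwrite("pics/f.png",np.hstack([cv2.imread("pics/w6.png"),cv2.imread("pics/s7.png")])[::1,::1].copy() if 0 else cv2.resize(np.hstack([cv2.imread("pics/w6.png")[:,150:550],cv2.imread("pics/s7.png")[60:360,100:500].copy() if 0 else cv2.imread("pics/s7.png")[:,100:500]]),None,fx=1,fy=1))
```

```text
lid [ 504.6 -304.4   26.7] 194.00165555106452
pan [ 504.1 -304.2   69.5]
37.5167
```

View pics/f.png

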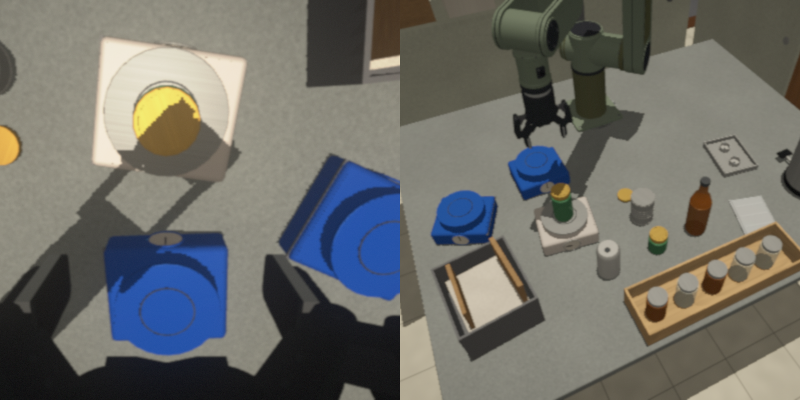

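The jar stands upright at the pan's centre (lid within 1 mm of the pan fit, pan sunk about 8 mm). Both cups are in the tray and the bystanders have not moved.

```bash
python3 -c "
from h import *
print(ctrl.finish_job())"
```

```text
the job is handed in; nothing more can be done
None
```

The job is handed in: both tealight cups are in the tray, and the olive jar stands upright within about 1 mm of the pan's centre, with the pan sunk about 8 mm, well short of its stop, at about 38 s of the 72 s allowed.

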